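Fetch the tin from the back of the glass shelf

TASK

Fetch the aluminium tin that is hemmed in at the back of the glass shelf: first stand the turquoise bottle, the square canister and the white brush in the low tray, leaving the tin where it is until all three are there, and then set the tin on the middle of the cork mat. Only after that put the three back, each upright on the very spot it stood on at the start (which way round it faces does not matter). Set things down gently, drop or knock over nothing, and leave the small pot and cup on the shelf undisturbed.

Things in the scene. Friction and masses are not known exactly. Their poses are not given: they have to be found in the camera images.
- shelf: Fixed glass shelf on chrome pins: 180 (x) by 300 (y) by 8 mm, top 35 mm above its origin (on the worktop under its centre). +x points to its back, away from the robot; a chrome rail, top 63 mm above the worktop, runs 83 mm behind the centre. Tin: 35 mm behind the centre; bottle, canister, brush: 70 mm from the tin, one in front, one left, one right, in any order.
- tin: Round aluminium tin with screw-top lid (closed), 58 mm across, 55 mm tall, 150 g; at the start at the back of the shelf between the other three. Origin: centre of its underside, z up.
- bottle: Closed turquoise round bottle: straight body 52 mm across up to 90 mm height, then a shoulder and a white cap 26 mm across; 114 mm tall, about 220 g. Origin: centre of its underside, z up.
- canister: Grey square plastic canister, 50 by 50 mm (sides along its x and y), straight up to 100 mm, with a round black cap 34 mm across on top; 112 mm tall, about 220 g; at the start its sides are nearly parallel to the shelf's edges. Origin: centre of its underside, z up.
- brush: White silicone brush standing on its round head (56 mm across, 30 mm tall), with an upright round handle, 26 mm across above 42 mm height, up to its top at 110 mm; about 130 g. Origin: centre of its underside, z up.
- tray: Fixed low steel tray, the side area, on the left or the right of the shelf: 270 (its x) by 120 (its y) mm outside, walls 4 mm thick and 14 mm tall. Origin: centre of its underside, on the worktop; its inner floor is 4 to 5 mm above that.
- mat: Fixed round cork mat, 100 mm across, 4 mm thick, on the other side of the shelf from the tray; the tin goes on its middle. Origin: centre of its underside, on the worktop.
- pot: Bystander: small amber glass pot with black lid, 35 mm across, 40 mm tall, on one front corner of the shelf. Leave it. Origin: centre of its underside, z up.
- cup: Bystander: small open white measuring cup, 36 mm across, 34 mm tall, on the other front corner of the shelf. Leave it. Origin: centre of its underside, z up.
Not all that is in view belongs to the job. Leave any red or yellow look-alike of the bottle alone.

How it is judged:
On the way, in this order (a step that is already met when the one before it is completed fails the run):
1. bottle, canister and brush all stand upright and released in the tray while the tin is still in its place (within 20 mm) (x of bottle in the frame of tray between -0.125 and 0.125 m and y of bottle in the frame of tray between -0.05 and 0.05 m and z of each of bottle, canister, brush in the frame of tray below 0.01 m and angle between each of bottle, canister, brush's own z axis and vertical below 0.1 rad and x of canister in the frame of tray between -0.125 and 0.125 m and y of canister in the frame of tray between -0.05 and 0.05 m and x of brush in the frame of tray between -0.125 and 0.125 m and y of brush in the frame of tray between -0.05 and 0.05 m and contact force between the fingers and bottle below 0.1 N and contact force between the fingers and canister below 0.1 N and contact force between the fingers and brush below 0.1 N and distance of tin from where it was at the start of the episode below 0.02 m), for 0.2 s.
2. the tin stands on the middle of the mat (within 15 mm), released, while the three still stand in the tray (horizontal distance between tin and mat below 0.015 m and z of tin in the frame of mat below 0.01 m and angle between each of tin, bottle, canister, brush's own z axis and vertical below 0.1 rad and contact force between the fingers and tin below 0.1 N and x of bottle in the frame of tray between -0.125 and 0.125 m and y of bottle in the frame of tray between -0.05 and 0.05 m and z of each of bottle, canister, brush in the frame of tray below 0.01 m and x of canister in the frame of tray between -0.125 and 0.125 m and y of canister in the frame of tray between -0.05 and 0.05 m and x of brush in the frame of tray between -0.125 and 0.125 m and y of brush in the frame of tray between -0.05 and 0.05 m), for 0.2 s.
At the end, for the whole second after the job is handed in: The tin stands upright within 15 mm of the middle of the cork mat; bottle, canister and brush each stand upright within 15 mm of where they stood at the start; all are released and at rest (horizontal distance between tin and mat below 0.015 m and z of tin in the frame of mat below 0.01 m and angle between each of tin, bottle, canister, brush's own z axis and vertical below 0.1 rad and distance of each of bottle, canister, brush from where it was at the start of the episode below 0.015 m and linear speed of each of bottle, canister, brush, tin below 0.02 m/s and contact force between the fingers and bottle below 0.1 N and contact force between the fingers and canister below 0.1 N and contact force between the fingers and brush below 0.1 N and contact force between the fingers and tin below 0.1 N); the robot touches nothing.
It fails at once if the bottle, canister, brush or tin is tipped over (angle between any of bottle, canister, brush, tin's own z axis and vertical above 0.6 rad).
It fails at once if the bottle, canister, brush or tin is dropped (falls free for about 20 mm or more) ((contact force between bottle and anything else below 0.01 N and linear speed of bottle above 0.6 m/s) or (contact force between canister and anything else below 0.01 N and linear speed of canister above 0.6 m/s) or (contact force between brush and anything else below 0.01 N and linear speed of brush above 0.6 m/s) or (contact force between tin and anything else below 0.01 N and linear speed of tin above 0.6 m/s)).
It fails at once if the pot or cup is shifted by more than 20 mm (distance of any of pot, cup from where it was at the start of the episode above 0.02 m).
It also fails if it takes over 144 s, if anything falls off the work surface, if the arm or the gripper's body presses on something with over 40 N, if the wrist force passes 120 N, or if a joint passes its speed limit or range.

ROBOT

A 7-joint arm with a two-finger parallel gripper is mounted at the origin on the work surface. World frame = base frame: x ahead of the robot, y to its left, z up, the work surface at z = 0. Lengths are in m, angles in rad, forces in N, time in s.
With the tool pointing down it reaches from about 0.4 to 0.85 m from the base axis. Payload 4.5 kg.
Tool frame: the origin (TCP) lies on the centre line of the jaws, within the pads' length; the fingertips stand r.tip_extent ahead of it and the grasp point (between the pads) is the TCP (r.tip_extent is the distance from the TCP to the fingertips, in m); z points along the fingers, y is the line along which they close (so a half turn about z gives the same grasp; the last joint's range is limited). The gripper opens to 88 mm and grips with 3 to 60 N. Pads are 18 mm wide; open, the fingers measure 123 mm over their backs; the gripper's body (75 mm by 187 mm) begins 45 mm behind the grasp point.
Start: joints at [-1.306, 0.689, -0.195, 1.565, 0.157, 0.902, -0.215], TCP at [0.143, 0.608, 0.258] pointing down, gripper open.
Joint ranges: [-3.01, 3.01], [-0.46, 2.08], [-1.47, 1.51], [0.13, 2.56], [-1, 4.14], [0.04, 2.09], [-2.66, 2.66]. Speed limits (rad/s): [2.57, 2.57, 3.14, 3.14, 3.14, 3.14, 3.14].

INTERFACE

Orientations are given as a unit quaternion [x, y, z, w].
In Python, from plant import sensors, vision, finish_job, r gives the robot as it stands. The module is installed in compiled form; this text tells all that it offers.
- The arm moves only by the tool step_arm, never from a script. Its argument "steps" is a list of rows, each a list of 2 entries, a list of its own where there are three numbers: the shift along the tool's x, y, z in cm, then the turn, a rotation vector about the tool's x, y, z in degrees. A call has 1 to 12 rows; each row shifts and turns the commanded pose from where the row before left it, along the tool's axes as they then stand; what a row does not reach is not made up. A row lasts 1/8 s, in which the tool goes at most 62.5 mm and 10.7 degrees, less where a joint would pass 70% of its speed; a pose out of reach is approached as far as the arm can. A call with a gripper value outside its range is refused whole. "claw" is the opening, from -1 (shut) to 1 (fully open), set as the call begins (left out, the last holds). The fingers move at their own pace and stop on an object; "grip_force" is the grip in N (left out, the last holds). Time passes only in rows, so rows that do not move let the fingers close. It gives the time, the measured TCP pose, the force, the opening and the grip force at its end, in the units of the state.
- sensors.get_state(): the state, without advancing time (a new reading comes with each control period).
- vision.snapshot(name): name is "side" or "top" or "wrist"; returns a dict with "img" (480x640x3 uint8, red, green, blue), "fx", "fy", "cx", "cy" (pixels), "position" and "rotation" of the camera in the world. Camera axes: x right, y down, z forward; pixel columns grow to the right and rows downward; lengths in m; the calibration is good to about 2 mm. A picture is of the moment at which its call begins. There is no depth.
- finish_job(): hands the job in; it is judged then, once.
The state is a dict: "clock": time; "q": joint angles; "qd": joint speeds; "joint_torque": joint torques, N m; "tool_pos": TCP position; "eef_rot": TCP orientation; "contact_force": force on the tool from outside, world axes, zero at the start; "moment": the same for the moment, N m; "opening": opening from 0.0 (shut) to 1.0 (fully open); "finger_force": force on a finger pad.
Only numpy, scipy, OpenCV 4.12 (cv2) and the standard library are available. Lean on these libraries where they do the work, as an engineer would, in place of code of your own. Each camera call takes 0.05 s, during which the arm holds its last target. There are 200 camera calls.

## Working session

There is one attempt and no reset: what is moved stays moved. The work goes in short steps, Python scripts to look and compute and a tool call to move; the robot and the scene stay as the last step left them, time stands still between calls to the robot, and variables do not carry over. Pictures are saved under pics/ and viewed, at most 14 in all, crops included, and the job is handed in when it is done.

Besides the shell and the picture viewer there is one more tool, called after "Emit:" as a command line: name --argument value ..., lists and objects as JSON in quotes. step_arm: Moves the arm, as the interface text tells. Its arguments: {"type":"object","properties":{"steps":{"type":"array"},"claw":{"type":"number"},"grip_force":{"type":"number"}},"required":["steps"]}

```bash
mkdir -p pics; python3 - <<'E'
from plant import sensors, vision, r
import cv2
s=sensors.get_state();print({k:s[k] for k in("clock","tool_pos","eef_rot","opening","contact_force")},r.tip_extent)
for n in("top","side"):
    v=vision.snapshot(n);cv2.imwrite(f"pics/{n}0.png",v["img"][:,:,::-1]);print(n,v["fx"],v["cx"],v["cy"],v["position"],v["rotation"])
E
```

```text
{'clock': 0.0, 'tool_pos': array([0.14289229, 0.60784851, 0.25692288]), 'eef_rot': array([ 1.15101664e-01,  9.93353322e-01, -8.85074697e-04, -3.08919257e-05]), 'opening': 1.0023222353802186, 'contact_force': array([-1.16350372,  0.5779169 , -0.30850339])} 0.019
top 494.7184894223426 319.89234807594283 242.77504403835306 [0.57594548 0.00758317 1.1373848 ] [-0.69712648  0.71657572 -0.01646109  0.01621555]
side 501.78326620658686 323.35354374933786 238.4614061228154 [0.25559167 0.58568676 0.64230829] [-0.24998166  0.87322723 -0.40176662  0.11647731]
```

View pics/top0.png

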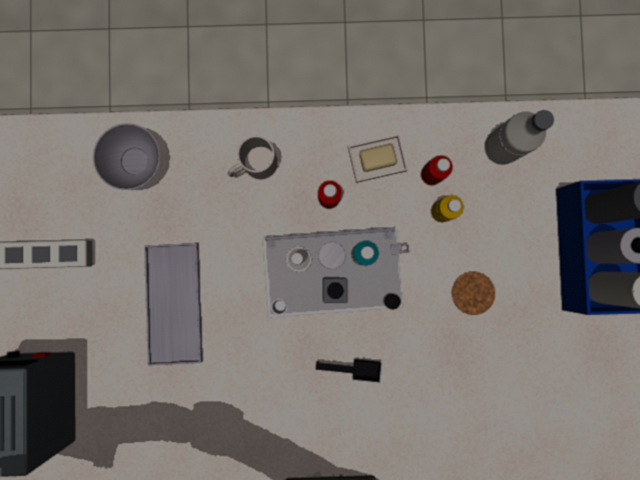

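View pics/side0.png

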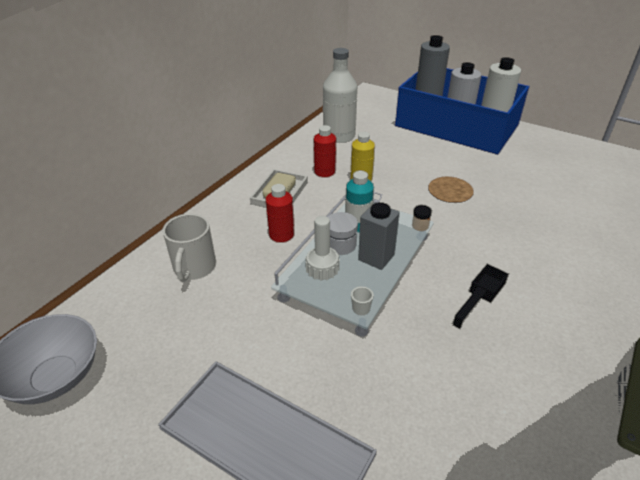

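Top view: brush (298,258), tin (332,256), bottle (366,252), canister (335,291), cup (279,306), pot (392,301), tray (174,303), mat (473,292). A red look-alike stands behind the shelf at (330,194). The side view agrees with this.

```bash
cat > h.py <<'E'
import numpy as np, cv2
from scipy.spatial.transform import Rotation as R
from plant import sensors, vision, r
def ray(v,u,w):
    d=np.array([(u-v["cx"])/v["fx"],(w-v["cy"])/v["fy"],1.]);q=np.array(v["rotation"])
    M=R.from_quat(q).as_matrix() if q.size==4 else q
    return np.array(v["position"]),M@d
def onz(v,u,w,z):
    p,d=ray(v,u,w);return p+d*(z-p[2])/d[2]
def pix(v,P):
    q=np.array(v["rotation"]);M=R.from_quat(q).as_matrix() if q.size==4 else q
    c=M.T@(np.array(P)-v["position"]);return c[0]/c[2]*v["fx"]+v["cx"],c[1]/c[2]*v["fy"]+v["cy"]
def blob(m,box):
    u0,w0,u1,w1=box;k=np.zeros(m.shape,np.uint8);k[w0:w1,u0:u1]=m[w0:w1,u0:u1]
    c=max(cv2.findContours(k,cv2.RETR_EXTERNAL,cv2.CHAIN_APPROX_NONE)[0],key=cv2.contourArea)
    return c,cv2.minEnclosingCircle(c),cv2.minAreaRect(c)
E
python3 - <<'E'
from h import *
v=vision.snapshot("top");im=v["img"]
cv2.imwrite("pics/crop.png",cv2.resize(im[185:325,255:415],None,fx=5,fy=4.2,interpolation=cv2.INTER_CUBIC)[:,:,::-1][:588])
hsv=cv2.cvtColor(im,cv2.COLOR_RGB2HSV);H,S,V=cv2.split(hsv)
def m(c):return c.astype(np.uint8)*255
for n,mask,box,z in [("mat",m((S>70)),(445,265,500,320),.004),("teal",m((H>75)&(H<100)&(S>120)),(345,235,385,270),.125),
  ("bcap",m((V>165)),(355,240,380,264),.149),("ccap",m(V<45),(320,278,350,303),.147),("brush",m(V>165),(285,245,312,272),.145),
  ("pot",m(V<50),(380,288,405,313),.075),("cup",m(V>165),(270,297,290,315),.069),("red",m((S>150)&((H<8)|(H>172))),(310,175,345,212),.09)]:
    try:
        c,(o,rad),rect=blob(mask,box);p=onz(v,*o,z);print(n,np.round(o,1),round(rad*(1.137-z)/v["fx"]*2000,1),"mm",p.round(4))
    except Exception as e: print(n,e)
t=m((im.max(2).astype(int)-im.min(2)<30)&(im[:,:,2]>=im[:,:,0])&(V<175));c,_,rect=blob(t,(138,236,210,370));b=cv2.boxPoints(rect)
print([onz(v,*x,.012).round(4) for x in b], b.round(1))
E
```

```text
mat [473.1 292.7] 100.0 mm [ 0.5046 -0.34    0.004 ]
teal [365.5 252.8] 50.2 mm [ 0.5998 -0.0862  0.125 ]
bcap max() iterable argument is empty
ccap [335. 290.] 34.2 mm [ 0.5266 -0.0209  0.147 ]
brush max() iterable argument is empty
pot [391.7 301. ] 34.0 mm [ 0.4963 -0.1434  0.075 ]
cup max() iterable argument is empty
red [329. 194.] 56.5 mm [ 0.7278 -0.0157  0.09  ]
[array([0.633 , 0.4068, 0.012 ]), array([0.634 , 0.2859, 0.012 ]), array([0.3659, 0.2806, 0.012 ]), array([0.365 , 0.4002, 0.012 ])] [[144.1 245.4]
 [197.2 243.5]
 [201.4 362.3]
 [148.3 364.2]]
```

View pics/crop.png

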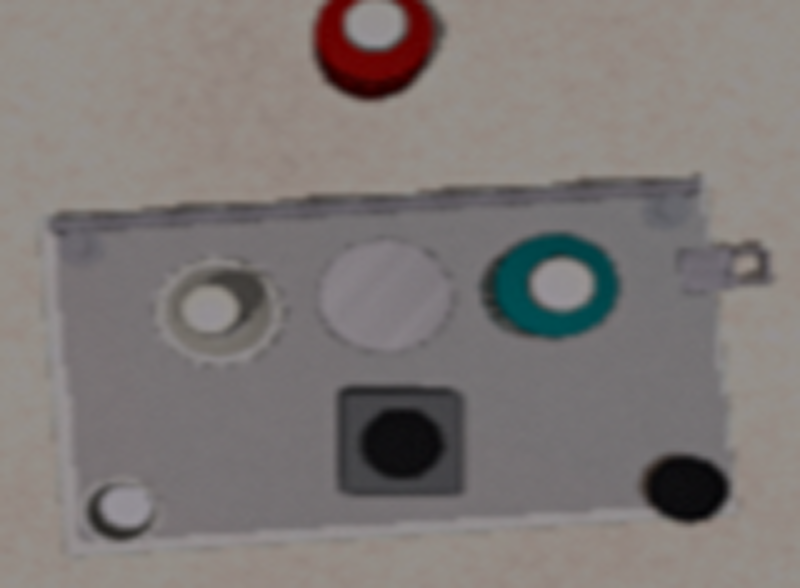

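The crop gives these centres (u = 255+x/5, v = 185+y/4.2): brush top (297.2,258.1), tin (332,255.2), bottle cap (367.4,252.4), cup (279.4,306). Next I cast rays and check them against the 70 mm layout.

```bash
python3 - <<'E'
from h import *
v=vision.snapshot("top")
P={n:onz(v,u,w,z)[:2] for n,u,w,z in [("brush",297.2,258.1,.145),("brushhead",299.4,258.3,.055),("tin",332,255.2,.09),("bottle",367.4,252.4,.149),("bshoulder",365.5,252.8,.125),("can",335,290,.147),("FL",269.4,316,.035),("FR",401.4,307.6,.035),("BL",265,238.6,.06),("BR",395,229,.06),("cup",279.4,306,.069)]}
for n,p in P.items():print(n,p.round(4),(p-P["tin"]).round(4),round(float(np.hypot(*(p-P["tin"]))),4))
for a,b in [("FL","FR"),("BL","BR"),("brush","bottle"),("can","tin")]:
    d=P[b]-P[a];print(a,b,np.degrees(np.arctan2(d[1],d[0])).round(1),np.hypot(*d).round(4))
s=vision.snapshot("side")
im=s["img"].copy()
for n,z in[("brush",.145),("tin",.09),("bottle",.149),("can",.147)]:print(n,np.round(pix(s,[*P[n],z]),1))
E
```

```text
brush [0.5923 0.0529] [-0.005   0.0713] 0.0715
brushhead [0.5933 0.0523] [-0.0041  0.0706] 0.0707
tin [ 0.5974 -0.0183] [0. 0.] 0.0
bottle [ 0.5998 -0.0878] [ 0.0024 -0.0694] 0.0695
bshoulder [ 0.5997 -0.0862] [ 0.0023 -0.0678] 0.0678
can [ 0.5266 -0.0209] [-0.0707 -0.0026] 0.0708
FL [0.4676 0.1228] [-0.1297  0.1411] 0.1917
FR [ 0.4781 -0.1702] [-0.1192 -0.1518] 0.1931
BL [0.6382 0.1259] [0.0408 0.1443] 0.15
BR [ 0.6513 -0.1582] [ 0.054  -0.1398] 0.1499
cup [0.4918 0.0973] [-0.1056  0.1156] 0.1566
FL FR -88.0 0.2932
BL BR -87.3 0.2844
brush bottle -87.0 0.1409
can tin 2.1 0.0708
brush [322.2 218.6]
tin [341.4 220.9]
bottle [360.7 173.8]
can [380.2 207. ]
```

Emit:
step_arm --steps '[[[-2,-2.5,0],[0,0,-5.2]],[[-2.4,-3.2,0],[0,0,-5.2]],[[-2.4,-3.2,0],[0,0,-5.2]],[[-2.4,-3.2,0],[0,0,0]],[[-2.4,-3.2,0],[0,0,0]],[[-2.4,-3.2,0],[0,0,0]],[[-2.4,-3.2,0],[0,0,0]],[[-2.4,-3.2,0],[0,0,0]],[[-2.4,-3.2,0],[0,0,0]],[[-2.4,-3.2,0],[0,0,0]],[[-2.4,-3.2,0],[0,0,0]]]' --claw 1 --grip_force 15

```text
clock: 1.62
tool_pos: [0.4017, 0.2625, 0.2578]
eef_rot: [-0.021, 1.0, 0.0, 0.0]
contact_force: [0.8, -0.1, -0.5]
opening: 0.999
finger_force: 0.0
```

```bash
cat > d.py <<'E'
# usage: d.py x y z -> shift in tool axes (cm) from the measured pose, yaw error to shelf yaw (deg, about tool z), tilt, holding data
import sys; from h import *
s=sensors.get_state();T=R.from_quat(s["eef_rot"]);M=T.as_matrix()
np.set_printoptions(suppress=True)
print("t",round(float(s["clock"]),2),"tcp",s["tool_pos"].round(4),"open",round(float(s["opening"]),3),"F",np.round(s["contact_force"],1),"fing",np.round(s["finger_force"],1))
print("shift cm",(M.T@(np.array(sys.argv[1:4],float)-s["tool_pos"])*100).round(2),"ydir",np.degrees(np.arctan2(M[1,1],M[0,1])).round(2),"toolz",M[:,2].round(3))
E
python3 d.py .594 .052 .25
```

```text
t 1.62 tcp [0.4017 0.2625 0.2578] open 0.999 F [ 0.8 -0.1 -0.5] fing 0.0
shift cm [-18.34 -21.83   0.78] ydir 92.38 toolz [ 0.  0. -1.]
```

Emit:
step_arm --steps '[[[-2.9,-3.5,0],[0,0,0]],[[-2.9,-3.5,0],[0,0,0]],[[-2.9,-3.5,0],[0,0,0]],[[-2.9,-3.5,0],[0,0,0]],[[-2.9,-3.5,0],[0,0,0]],[[-2,-2,0],[0,0,0]],[[0,0,0],[0,0,0]],[[0,0,0],[0,0,0]]]'

```text
clock: 2.62
tool_pos: [0.5728, 0.0768, 0.2576]
eef_rot: [-0.021, 1.0, 0.0, -0.001]
contact_force: [-0.9, -0.2, -0.2]
opening: 0.999
finger_force: 0.0
```

```bash
python3 d.py .594 .052 .25; python3 - <<'E'
from h import *
v=vision.snapshot("wrist");cv2.imwrite("pics/w1.png",v["img"][:,:,::-1])
for P in [(.5935,.052,.145),(.5972,-.018,.09),(.600,-.0877,.149),(.527,-.0208,.147)]:print(np.round(pix(v,P),1))
E
```

```text
t 2.62 tcp [0.5728 0.0768 0.2576] open 0.999 F [-0.9 -0.2 -0.2] fing 0.0
shift cm [-2.01 -2.57  0.75] ydir 92.46 toolz [-0.001  0.001 -1.   ]
[291.8 271.2]
[218.5 251. ]
[ 96.5 273.7]
[185.  174.4]
```

View pics/w1.png

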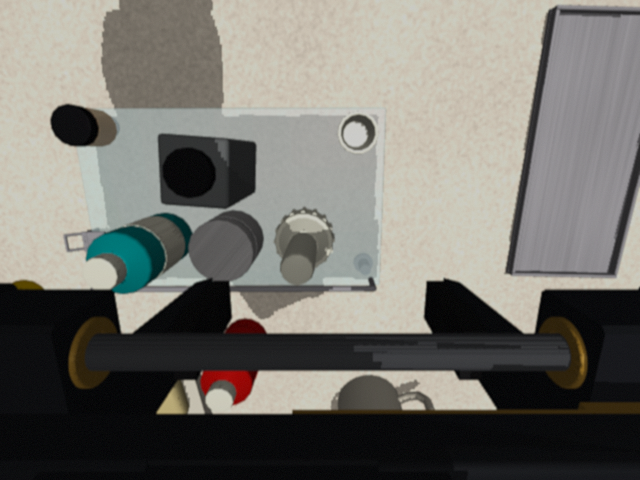

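The wrist view shows the brush top at about (297,268), against (292,271) predicted. The canister cap, at (189,172), also agrees to about 2 mm. The path down is free, so I go to the brush.

Emit:
step_arm --steps '[[[-1.0,-1.2,0],[0,0,0]],[[-0.9,-1.2,0],[0,0,0]],[[0,0,2],[0,0,0]],[[0,0,2.5],[0,0,0]],[[0,0,2.5],[0,0,0]],[[0,0,2],[0,0,0]],[[0,0,2],[0,0,0]],[[0,0,2],[0,0,0]],[[0,0,1],[0,0,0]],[[0,0,0.5],[0,0,0]],[[0,0,0],[0,0,0]]]'

```text
clock: 4.05
tool_pos: [0.5941, 0.0522, 0.1128]
eef_rot: [-0.021, 1.0, 0.0, 0.0]
contact_force: [0.0, 0.2, 0.0]
opening: 1.001
finger_force: 0.0
```

```bash
python3 d.py .593 .053 .112;  python3 - <<'E'
from h import *
v=vision.snapshot("side");cv2.imwrite("pics/s1.png",v["img"][120:360,160:480,::-1])
E
```

```text
t 4.05 tcp [0.5941 0.0522 0.1128] open 1.001 F [0.  0.2 0. ] fing 0.0
shift cm [0.1  0.08 0.08] ydir 92.37 toolz [ 0.  0. -1.]
```

View pics/s1.png

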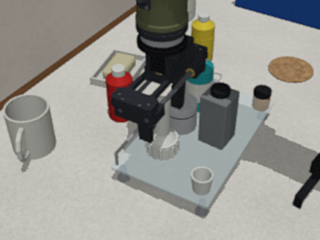

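The side crop shows the fingers on either side of the brush handle, clear of its neighbours. I close.

Emit:
step_arm --steps '[[[0,0,0],[0,0,0]],[[0,0,0],[0,0,0]],[[0,0,0],[0,0,0]],[[0,0,0],[0,0,0]],[[0,0,0],[0,0,0]],[[0,0,0],[0,0,0]],[[0,0,0],[0,0,0]],[[0,0,0],[0,0,0]]]' --claw -1 --grip_force 15

```text
clock: 5.1
tool_pos: [0.5936, 0.0522, 0.1125]
eef_rot: [-0.021, 1.0, -0.0, -0.0]
contact_force: [0.4, -0.7, -2.4]
opening: 0.29
finger_force: 15.0
```

```bash
python3 d.py .5845 .3455 .25
```

```text
t 5.1 tcp [0.5936 0.0522 0.1125] open 0.29 F [ 0.4 -0.7 -2.4] fing 15.0
shift cm [ -0.3   29.34 -13.76] ydir 92.38 toolz [-0.001 -0.    -1.   ]
```

Emit:
step_arm --steps '[[[0,0,-0.5],[0,0,0]],[[0,0,-1],[0,0,0]],[[0,0,-2],[0,0,0]],[[0,0,-2.5],[0,0,0]],[[0,2,-1],[0,0,0]],[[0,4,0],[0,0,0]],[[0,5,0],[0,0,0]],[[0,5,0],[0,0,0]],[[0,5,0],[0,0,0]],[[-0.3,4,0],[0,0,0]],[[0,3,0],[0,0,0]],[[0,1.3,0],[0,0,0]]]'

```text
clock: 6.6
tool_pos: [0.5825, 0.3494, 0.1825]
eef_rot: [-0.023, 1.0, 0.001, -0.001]
contact_force: [-0.4, 1.1, -2.4]
opening: 0.291
finger_force: 15.0
```

Emit:
step_arm --steps '[[[0,0,0],[0,0,0]],[[0,0,2],[0,0,0]],[[0,0,2.5],[0,0,0]],[[0,0,2],[0,0,0]],[[0,0,1.5],[0,0,0]],[[0,0,0.7],[0,0,0]],[[0,0,0.3],[0,0,0]],[[0,0,0],[0,0,0]]]'

```text
clock: 7.6
tool_pos: [0.5849, 0.3455, 0.0931]
eef_rot: [-0.021, 1.0, 0.0, 0.0]
contact_force: [0.6, 0.5, -0.7]
opening: 0.291
finger_force: 15.0
```

```bash
python3 d.py .5845 .3455 .082
```

```text
t 7.6 tcp [0.5849 0.3455 0.0931] open 0.291 F [ 0.6  0.5 -0.7] fing 15.0
shift cm [ 0.04 -0.    1.11] ydir 92.38 toolz [ 0.001  0.001 -1.   ]
```

Emit:
step_arm --steps '[[[0,0,0.5],[0,0,0]],[[0,0,0.3],[0,0,0]],[[0,0,0.15],[0,0,0]],[[0,0,0.15],[0,0,0]],[[0,0,0],[0,0,0]],[[0,0,0],[0,0,0]]]'

```text
clock: 8.35
tool_pos: [0.5847, 0.3453, 0.0818]
eef_rot: [-0.021, 1.0, 0.0, 0.0]
contact_force: [0.9, 0.3, -1.2]
opening: 0.297
finger_force: 15.0
```

Emit:
step_arm --steps '[[[0,0,0.1],[0,0,0]],[[0,0,0],[0,0,0]],[[0,0,0],[0,0,0]]]'

```text
clock: 8.72
tool_pos: [0.5848, 0.3454, 0.0813]
eef_rot: [-0.021, 1.0, 0.0, 0.0]
contact_force: [-1.9, -2.0, 5.1]
opening: 0.284
finger_force: 15.0
```

Contact shows as +5 N, so the brush stands on the tray floor. I release, rise and head for the canister.

Emit:
step_arm --steps '[[[0,0,0],[0,0,0]],[[0,0,0],[0,0,0]],[[0,0,0],[0,0,0]],[[0,0,0],[0,0,0]],[[0,0,0],[0,0,0]],[[0,0,-1],[0,0,0]],[[0,0,-3],[0,0,0]],[[0,0,-4],[0,0,0]],[[0,0,-4],[0,0,0]]]' --claw 1

```text
clock: 9.85
tool_pos: [0.5846, 0.3453, 0.2026]
eef_rot: [-0.021, 1.0, 0.0, 0.0]
contact_force: [-0.7, -0.0, -1.2]
opening: 1.003
finger_force: 0.0
```

```bash
python3 d.py .527 -.0205 .113
```

```text
t 9.85 tcp [0.5846 0.3453 0.2026] open 1.003 F [-0.7 -0.  -1.2] fing 0.0
shift cm [  7.28 -36.31   8.95] ydir 92.38 toolz [ 0.  0. -1.]
```

Emit:
step_arm --steps '[[[0.7,-3,0],[0,0,0]],[[0.8,-4.5,0],[0,0,0]],[[0.8,-4.5,0],[0,0,0]],[[0.8,-4.5,0],[0,0,0]],[[0.8,-4.5,0],[0,0,0]],[[0.8,-4.5,0],[0,0,0]],[[0.8,-4.5,0],[0,0,0]],[[0.8,-3.5,0],[0,0,0]],[[0.6,-2,0],[0,0,0]],[[0.4,-0.8,0],[0,0,0]],[[0,0,0],[0,0,0]],[[0,0,0],[0,0,0]]]'

```text
clock: 11.35
tool_pos: [0.5272, -0.0189, 0.201]
eef_rot: [-0.022, 1.0, 0.001, 0.0]
contact_force: [0.0, -0.7, -0.1]
opening: 0.999
finger_force: 0.0
```

```bash
python3 d.py .527 -.0205 .113
```

```text
t 11.35 tcp [ 0.5272 -0.0189  0.201 ] open 0.999 F [ 0.  -0.7 -0.1] fing 0.0
shift cm [ 0.03 -0.16  8.8 ] ydir 92.49 toolz [ 0.001  0.001 -1.   ]
```

Emit:
step_arm --steps '[[[0,-0.15,1.5],[0,0,0]],[[0,0,2],[0,0,0]],[[0,0,2],[0,0,0]],[[0,0,2],[0,0,0]],[[0,0,1],[0,0,0]],[[0,0,0.3],[0,0,0]],[[0,0,0],[0,0,0]],[[0,0,0],[0,0,0]]]'

```text
clock: 12.35
tool_pos: [0.5272, -0.0219, 0.1132]
eef_rot: [-0.021, 1.0, 0.0, 0.001]
contact_force: [-1.0, 0.6, -0.3]
opening: 0.998
finger_force: 0.0
```

Emit:
step_arm --steps '[[[0,0,0],[0,0,0]],[[0,0,0],[0,0,0]],[[0,0,0],[0,0,0]],[[0,0,0],[0,0,0]],[[0,0,0],[0,0,0]],[[0,0,0],[0,0,0]],[[0,0,0],[0,0,0]]]' --claw -1 --grip_force 18

```text
clock: 13.22
tool_pos: [0.5269, -0.0218, 0.1127]
eef_rot: [-0.021, 1.0, 0.0, 0.0]
contact_force: [-0.7, 1.2, 0.8]
opening: 0.574
finger_force: 17.6
```

```bash
python3 d.py .4145 .3415 .1
```

```text
t 13.22 tcp [ 0.5269 -0.0218  0.1127] open 0.574 F [-0.7  1.2  0.8] fing 17.6
shift cm [ 9.71 36.76  1.28] ydir 92.39 toolz [ 0.  0. -1.]
```

Emit:
step_arm --steps '[[[0,0,-0.5],[0,0,0]],[[0,0,-1],[0,0,0]],[[0,0,-2],[0,0,0]],[[0,0,-2.5],[0,0,0]],[[0.4,1.5,-1.5],[0,0,0]],[[1,3.5,0],[0,0,0]],[[1.2,4.5,0],[0,0,0]],[[1.2,4.5,0],[0,0,0]],[[1.2,4.5,0],[0,0,0]],[[1.2,4.5,0],[0,0,0]],[[1.2,4.5,0],[0,0,0]],[[1.1,4.3,0],[0,0,0]]]'

```text
clock: 14.72
tool_pos: [0.4269, 0.2946, 0.188]
eef_rot: [-0.022, 1.0, 0.0, -0.0]
contact_force: [0.3, 0.1, -3.3]
opening: 0.572
finger_force: 17.6
```

Emit:
step_arm --steps '[[[0.8,3,0],[0,0,0]],[[0.4,2,0],[0,0,0]],[[0,0,1],[0,0,0]],[[0,0,2],[0,0,0]],[[0,0,2.5],[0,0,0]],[[0,0,2],[0,0,0]],[[0,0,1.5],[0,0,0]],[[0,0,0.6],[0,0,0]],[[0,0,0],[0,0,0]],[[0,0,0],[0,0,0]]]'

```text
clock: 15.98
tool_pos: [0.415, 0.3419, 0.0923]
eef_rot: [-0.021, 1.0, 0.0, 0.0]
contact_force: [-0.2, 0.5, -1.8]
opening: 0.572
finger_force: 17.6
```

```bash
python3 d.py .4145 .3415 .082
```

```text
t 15.97 tcp [0.415  0.3419 0.0923] open 0.572 F [-0.2  0.5 -1.8] fing 17.6
shift cm [ 0.05 -0.04  1.03] ydir 92.37 toolz [ 0.001  0.001 -1.   ]
```

Emit:
step_arm --steps '[[[0,0,0.4],[0,0,0]],[[0,0,0.3],[0,0,0]],[[0,0,0.15],[0,0,0]],[[0,0,0.15],[0,0,0]],[[0,0,0.1],[0,0,0]],[[0,0,0],[0,0,0]],[[0,0,0],[0,0,0]]]'

```text
clock: 16.85
tool_pos: [0.4147, 0.342, 0.0815]
eef_rot: [-0.021, 1.0, 0.0, 0.0]
contact_force: [-1.1, 0.0, 5.5]
opening: 0.569
finger_force: 17.8
```

Seated, with 5.5 N. I release and go to the bottle.

Emit:
step_arm --steps '[[[0,0,0],[0,0,0]],[[0,0,0],[0,0,0]],[[0,0,0],[0,0,0]],[[0,0,0],[0,0,0]],[[0,0,-1],[0,0,0]],[[0,0,-3],[0,0,0]],[[0,0,-4],[0,0,0]],[[0,0,-4],[0,0,0]],[[0,0,-0.5],[0,0,0]]]' --claw 1

```text
clock: 17.98
tool_pos: [0.4158, 0.3428, 0.2089]
eef_rot: [-0.021, 1.0, 0.002, 0.002]
contact_force: [0.6, 0.3, -0.2]
opening: 0.996
finger_force: 0.0
```

```bash
python3 d.py .600 -.0875 .115
```

```text
t 17.98 tcp [0.4158 0.3428 0.2089] open 0.996 F [ 0.6  0.3 -0.2] fing 0.0
shift cm [-16.59 -43.79   9.29] ydir 92.36 toolz [ 0.004  0.004 -1.   ]
```

Emit:
step_arm --steps '[[[-1,-3,0],[0,0,0]],[[-1.7,-4.5,0],[0,0,0]],[[-1.7,-4.5,0],[0,0,0]],[[-1.7,-4.5,0],[0,0,0]],[[-1.7,-4.5,0],[0,0,0]],[[-1.7,-4.5,0],[0,0,0]],[[-1.7,-4.5,0],[0,0,0]],[[-1.7,-4.5,0],[0,0,0]],[[-1.7,-4,0],[0,0,0]],[[-1,-3,0],[0,0,0]],[[-0.9,-1.5,0],[0,0,0]],[[0,-0.7,0],[0,0,0]]]'

```text
clock: 19.48
tool_pos: [0.5978, -0.088, 0.2053]
eef_rot: [-0.021, 1.0, 0.0, -0.0]
contact_force: [-1.0, 0.4, 0.3]
opening: 1.001
finger_force: 0.0
```

Emit:
step_arm --steps '[[[0,0,0],[0,0,0]],[[0,0,0],[0,0,0]]]'

```text
clock: 19.73
tool_pos: [0.5972, -0.0864, 0.2058]
eef_rot: [-0.022, 1.0, 0.0, -0.0]
contact_force: [0.4, -0.4, 0.3]
opening: 1.0
finger_force: 0.0
```

```bash
python3 d.py .600 -.0875 .115
```

```text
t 19.73 tcp [ 0.5972 -0.0864  0.2058] open 1.0 F [ 0.4 -0.4  0.3] fing 0.0
shift cm [-0.27 -0.13  9.08] ydir 92.51 toolz [-0.     0.001 -1.   ]
```

Emit:
step_arm --steps '[[[-0.25,-0.1,1],[0,0,0]],[[0,0,2],[0,0,0]],[[0,0,2],[0,0,0]],[[0,0,2],[0,0,0]],[[0,0,1.5],[0,0,0]],[[0,0,0.5],[0,0,0]],[[0,0,0],[0,0,0]],[[0,0,0],[0,0,0]]]'

```text
clock: 20.72
tool_pos: [0.6006, -0.0889, 0.1163]
eef_rot: [-0.021, 1.0, 0.0, 0.001]
contact_force: [-0.4, -0.2, 0.1]
opening: 1.003
finger_force: 0.0
```

Emit:
step_arm --steps '[[[0,0,0],[0,0,0]],[[0,0,0],[0,0,0]],[[0,0,0],[0,0,0]],[[0,0,0],[0,0,0]],[[0,0,0],[0,0,0]],[[0,0,0],[0,0,0]],[[0,0,0],[0,0,0]]]' --claw -1 --grip_force 18

```text
clock: 21.6
tool_pos: [0.6003, -0.0886, 0.1158]
eef_rot: [-0.021, 1.0, 0.0, 0.0]
contact_force: [0.9, 1.8, 2.1]
opening: 0.588
finger_force: 17.9
```

```bash
python3 d.py .4995 .3434 .1
```

```text
t 21.6 tcp [ 0.6003 -0.0886  0.1158] open 0.588 F [0.9 1.8 2.1] fing 17.9
shift cm [ 8.27 43.59  1.59] ydir 92.39 toolz [ 0.  0. -1.]
```

Emit:
step_arm --steps '[[[0,0,-0.5],[0,0,0]],[[0,0,-1],[0,0,0]],[[0,0,-2],[0,0,0]],[[0,0,-3],[0,0,0]],[[0.3,1.5,-2],[0,0,0]],[[1,4,-0.5],[0,0,0]],[[1.5,4.5,0],[0,0,0]],[[1.5,4.5,0],[0,0,0]],[[1.5,4.5,0],[0,0,0]],[[1.5,4.5,0],[0,0,0]],[[1,4.5,0],[0,0,0]],[[0,4.5,0],[0,0,0]]]'

```text
clock: 23.1
tool_pos: [0.5017, 0.2345, 0.2061]
eef_rot: [-0.022, 1.0, -0.0, -0.001]
contact_force: [0.7, -0.3, -1.8]
opening: 0.588
finger_force: 17.9
```

Emit:
step_arm --steps '[[[0,4.5,0],[0,0,0]],[[0,3.5,0],[0,0,0]],[[0,2,0],[0,0,0]],[[0,1,0],[0,0,0]],[[0,0,0],[0,0,0]],[[0,0,0],[0,0,0]]]'

```text
clock: 23.85
tool_pos: [0.4997, 0.3402, 0.2056]
eef_rot: [-0.02, 1.0, -0.001, -0.0]
contact_force: [-0.7, 0.3, -2.0]
opening: 0.583
finger_force: 17.9
```

```bash
python3 d.py .4995 .3434 .0848
```

```text
t 23.85 tcp [0.4997 0.3402 0.2056] open 0.583 F [-0.7  0.3 -2. ] fing 17.9
shift cm [ 0.    0.34 12.08] ydir 92.25 toolz [-0.    -0.002 -1.   ]
```

Emit:
step_arm --steps '[[[0,0.3,1],[0,0,0]],[[0,0,2.5],[0,0,0]],[[0,0,2.5],[0,0,0]],[[0,0,2.5],[0,0,0]],[[0,0,1.7],[0,0,0]],[[0,0,0.9],[0,0,0]],[[0,0,0.4],[0,0,0]],[[0,0,0.2],[0,0,0]],[[0,0,0],[0,0,0]],[[0,0,0],[0,0,0]]]'

```text
clock: 25.1
tool_pos: [0.4993, 0.3454, 0.0892]
eef_rot: [-0.021, 1.0, 0.0, 0.0]
contact_force: [0.1, 0.6, -2.6]
opening: 0.582
finger_force: 17.9
```

Emit:
step_arm --steps '[[[0,0,0.2],[0,0,0]],[[0,0,0.15],[0,0,0]],[[0,0,0],[0,0,0]],[[0,0,0],[0,0,0]]]'

```text
clock: 25.6
tool_pos: [0.499, 0.3452, 0.0852]
eef_rot: [-0.021, 1.0, 0.0, -0.0]
contact_force: [0.3, -0.3, -2.0]
opening: 0.582
finger_force: 17.9
```

Emit:
step_arm --steps '[[[0,0,0.1],[0,0,0]],[[0,0,0],[0,0,0]],[[0,0,0],[0,0,0]]]'

```text
clock: 25.98
tool_pos: [0.4993, 0.3454, 0.0847]
eef_rot: [-0.021, 1.0, 0.0, 0.0]
contact_force: [0.5, -0.3, 4.5]
opening: 0.583
finger_force: 17.9
```

Seated. I release and go up.

Emit:
step_arm --steps '[[[0,0,0],[0,0,0]],[[0,0,0],[0,0,0]],[[0,0,0],[0,0,0]],[[0,0,0],[0,0,0]],[[0,0,-1],[0,0,0]],[[0,0,-3],[0,0,0]],[[0,0,-4],[0,0,0]],[[0,0,-4],[0,0,0]],[[0,0,-0.5],[0,0,0]],[[0,0,0],[0,0,0]]]' --claw 1

```text
clock: 27.22
tool_pos: [0.499, 0.345, 0.2094]
eef_rot: [-0.021, 1.0, 0.0, 0.0]
contact_force: [0.3, 0.6, 0.2]
opening: 1.0
finger_force: 0.0
```

```bash
python3 d.py .5972 -.0183 .075; python3 - <<'E'
from h import *
v=vision.snapshot("top");im=v["img"]
cv2.imwrite("pics/top2.png",im[150:390,120:440,::-1])
print(np.round(pix(v,(.5972,-.0183,.09)),1))
E
```

```text
t 27.23 tcp [0.499  0.345  0.2094] open 1.0 F [0.3 0.6 0.2] fing 0.0
shift cm [ -8.3  -36.71  13.45] ydir 92.38 toolz [ 0.  0. -1.]
[332.  255.3]
```

View pics/top2.png

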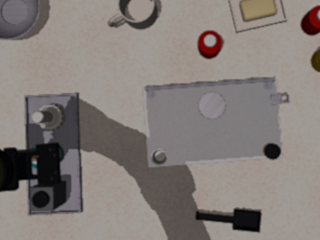

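The top crop shows the shelf holding only the tin, at (212,105), i.e. (332,255) full-frame and unmoved, plus the cup and pot. The brush and canister stand in the tray, with the bottle under the gripper. Next is the tin.

Emit:
step_arm --steps '[[[-0.5,-3,0],[0,0,0]],[[-0.9,-4.5,0],[0,0,0]],[[-0.9,-4.5,0],[0,0,0]],[[-0.9,-4.5,0],[0,0,0]],[[-0.9,-4.5,0],[0,0,0]],[[-0.9,-4.5,0],[0,0,0]],[[-0.9,-4.5,0],[0,0,0]],[[-0.9,-3.5,0],[0,0,0]],[[-0.9,-2,0],[0,0,0]],[[-0.6,-1.2,0],[0,0,0]],[[0,0,2],[0,0,0]],[[0,0,2],[0,0,0]]]'

```text
clock: 28.78
tool_pos: [0.5974, -0.0164, 0.1686]
eef_rot: [-0.022, 1.0, 0.001, 0.0]
contact_force: [0.7, -0.2, 0.0]
opening: 0.998
finger_force: 0.0
```

Emit:
step_arm --steps '[[[0,0,0],[0,0,0]],[[0,0,0],[0,0,0]]]'

```text
clock: 29.02
tool_pos: [0.5976, -0.0169, 0.1697]
eef_rot: [-0.021, 1.0, 0.0, 0.0]
contact_force: [-0.4, 0.8, 0.5]
opening: 1.001
finger_force: 0.0
```

```bash
python3 d.py .5972 -.0185 .075
```

```text
t 29.02 tcp [ 0.5976 -0.0169  0.1697] open 1.001 F [-0.4  0.8  0.5] fing 0.0
shift cm [ 0.05 -0.16  9.47] ydir 92.46 toolz [ 0.001  0.001 -1.   ]
```

Emit:
step_arm --steps '[[[0,-0.15,1.5],[0,0,0]],[[0,0,2],[0,0,0]],[[0,0,2],[0,0,0]],[[0,0,2],[0,0,0]],[[0,0,1.4],[0,0,0]],[[0,0,0.5],[0,0,0]],[[0,0,0],[0,0,0]],[[0,0,0],[0,0,0]]]'

```text
clock: 30.02
tool_pos: [0.5978, -0.0195, 0.0758]
eef_rot: [-0.021, 1.0, 0.0, 0.001]
contact_force: [-0.0, 0.3, 0.4]
opening: 0.999
finger_force: 0.0
```

Emit:
step_arm --steps '[[[0,0,0],[0,0,0]],[[0,0,0],[0,0,0]],[[0,0,0],[0,0,0]],[[0,0,0],[0,0,0]],[[0,0,0],[0,0,0]],[[0,0,0],[0,0,0]],[[0,0,0],[0,0,0]]]' --claw -1 --grip_force 18

```text
clock: 30.9
tool_pos: [0.5974, -0.0192, 0.0754]
eef_rot: [-0.021, 1.0, 0.0, 0.0]
contact_force: [-0.8, 1.3, 3.7]
opening: 0.652
finger_force: 18.0
```

```bash
python3 d.py .5046 -.340 .1
```

```text
t 30.9 tcp [ 0.5974 -0.0192  0.0754] open 0.652 F [-0.8  1.3  3.7] fing 18.0
shift cm [ 10.61 -31.66  -2.48] ydir 92.39 toolz [ 0.  0. -1.]
```

Emit:
step_arm --steps '[[[0,0,-0.5],[0,0,0]],[[0,0,-1],[0,0,0]],[[0,0,-2],[0,0,0]],[[0,0,-2.5],[0,0,0]],[[0.3,-1.5,-1],[0,0,0]],[[1.2,-4,0],[0,0,0]],[[1.6,-4.5,0],[0,0,0]],[[1.6,-4.5,0],[0,0,0]],[[1.6,-4.5,0],[0,0,0]],[[1.6,-4.5,0],[0,0,0]],[[1.4,-4,0],[0,0,0]],[[0.9,-2.5,0],[0,0,0]]]'

```text
clock: 32.4
tool_pos: [0.5048, -0.3279, 0.1446]
eef_rot: [-0.018, 1.0, -0.001, -0.001]
contact_force: [0.5, 0.2, -1.7]
opening: 0.651
finger_force: 18.0
```

Emit:
step_arm --steps '[[[0.4,-1.6,0],[0,0,0]],[[0,0,1],[0,0,0]],[[0,0,2],[0,0,0]],[[0,0,2],[0,0,0]],[[0,0,1.5],[0,0,0]],[[0,0,1],[0,0,0]],[[0,0,0],[0,0,0]],[[0,0,0],[0,0,0]]]'

```text
clock: 33.4
tool_pos: [0.505, -0.3397, 0.0707]
eef_rot: [-0.021, 1.0, -0.0, 0.0]
contact_force: [-0.4, 0.4, -1.5]
opening: 0.649
finger_force: 18.0
```

```bash
python3 d.py .5046 -.340 .0444
```

```text
t 33.4 tcp [ 0.505  -0.3397  0.0707] open 0.649 F [-0.4  0.4 -1.5] fing 18.0
shift cm [ 0.04 -0.03  2.63] ydir 92.38 toolz [ 0.001 -0.    -1.   ]
```

Emit:
step_arm --steps '[[[0,0,0.8],[0,0,0]],[[0,0,0.8],[0,0,0]],[[0,0,0.5],[0,0,0]],[[0,0,0.2],[0,0,0]],[[0,0,0.15],[0,0,0]],[[0,0,0.15],[0,0,0]],[[0,0,0.1],[0,0,0]],[[0,0,0],[0,0,0]],[[0,0,0],[0,0,0]]]'

```text
clock: 34.52
tool_pos: [0.5046, -0.3398, 0.0443]
eef_rot: [-0.021, 1.0, -0.0, 0.0]
contact_force: [-2.2, 1.9, 6.6]
opening: 0.651
finger_force: 18.0
```

The tin is on the mat with 6.6 N. I release, rise and check.

Emit:
step_arm --steps '[[[0,0,0],[0,0,0]],[[0,0,0],[0,0,0]],[[0,0,0],[0,0,0]],[[0,0,0],[0,0,0]],[[0,0,-1],[0,0,0]],[[0,0,-3],[0,0,0]],[[0,0,-5],[0,0,0]],[[0,0,-5],[0,0,0]],[[0,0,-3],[0,0,0]],[[0,5,0],[0,0,0]],[[0,6,0],[0,0,0]],[[0,6,0],[0,0,0]]]' --claw 1

```text
clock: 36.02
tool_pos: [0.4974, -0.1682, 0.2141]
eef_rot: [-0.02, 1.0, -0.0, 0.001]
contact_force: [1.3, 0.9, 0.7]
opening: 1.002
finger_force: 0.0
```

```bash
python3 d.py .4992 .3454 .210; python3 - <<'E'
from h import *
v=vision.snapshot("top");im=v["img"]
cv2.imwrite("pics/top3.png",im[180:390,120:520,::-1])
print(np.round(pix(v,(.5046,-.34,.059)),1)-[120,180],np.round(pix(v,(.4992,.3454,.118)),1)-[120,180],np.round(pix(v,(.5848,.3454,.114)),1)-[120,180],np.round(pix(v,(.4147,.342,.117)),1)-[120,180])
E
```

```text
t 36.02 tcp [ 0.4974 -0.1682  0.2141] open 1.002 F [1.3 0.9 0.7] fing 0.0
shift cm [-2.27 51.31  0.41] ydir 92.33 toolz [ 0.002  0.    -1.   ]
[360.9 114.1] [ 36.4 127.6] [36.5 85.9] [ 38.7 169.1]
```

View pics/top3.png

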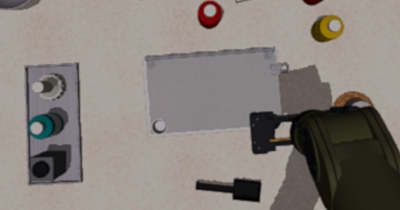

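The crop shows brush, bottle and canister upright in the tray, with tops near (37,86), (38,127) and (40,169) as predicted. The arm hides the tin, so I check it after moving to the bottle.

Emit:
step_arm --steps '[[[-0.2,4,0],[0,0,0]],[[-0.2,5,0],[0,0,0]],[[-0.2,5,0],[0,0,0]],[[-0.2,5,0],[0,0,0]],[[-0.2,5,0],[0,0,0]],[[-0.2,5,0],[0,0,0]],[[-0.2,5,0],[0,0,0]],[[-0.2,5,0],[0,0,0]],[[-0.2,5,0],[0,0,0]],[[-0.2,4,0],[0,0,0]],[[-0.2,2,0],[0,0,0]],[[0,1.3,0],[0,0,0]]]'

```text
clock: 37.58
tool_pos: [0.4984, 0.3435, 0.2133]
eef_rot: [-0.021, 1.0, -0.0, 0.0]
contact_force: [-0.3, -0.5, -0.2]
opening: 1.0
finger_force: 0.0
```

Emit:
step_arm --steps '[[[0,0,0],[0,0,0]],[[0,0,0],[0,0,0]]]'

```text
clock: 37.83
tool_pos: [0.4986, 0.3416, 0.2131]
eef_rot: [-0.02, 1.0, -0.001, -0.0]
contact_force: [0.2, -0.7, 0.1]
opening: 1.002
finger_force: 0.0
```

```bash
python3 d.py .4992 .3453 .085; python3 - <<'E'
from h import *
v=vision.snapshot("top");im=v["img"]
cv2.imwrite("pics/top4.png",cv2.resize(im[260:325,435:510,::-1],None,fx=6,fy=6))
E
```

```text
t 37.83 tcp [0.4986 0.3416 0.2131] open 1.002 F [ 0.2 -0.7  0.1] fing 0.0
shift cm [-0.08  0.39 12.81] ydir 92.26 toolz [-0.    -0.002 -1.   ]
```

View pics/top4.png

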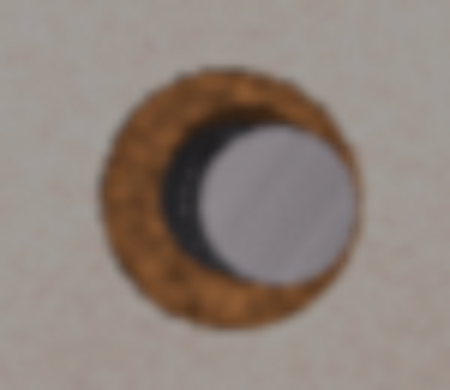

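Tin top at (279,204) in the crop, i.e. (481.5,294) full-frame against (480.9,294.1) predicted for the mat's middle, so it is within 2 mm. Now the bottle.

Emit:
step_arm --steps '[[[0,0.35,1],[0,0,0]],[[0,0,2.5],[0,0,0]],[[0,0,2.5],[0,0,0]],[[0,0,2.5],[0,0,0]],[[0,0,2.5],[0,0,0]],[[0,0,1.3],[0,0,0]],[[0,0,0.5],[0,0,0]],[[0,0,0],[0,0,0]],[[0,0,0],[0,0,0]]]'

```text
clock: 39.0
tool_pos: [0.4984, 0.3475, 0.086]
eef_rot: [-0.021, 1.0, 0.001, 0.001]
contact_force: [0.2, -0.3, -0.1]
opening: 1.001
finger_force: 0.0
```

Emit:
step_arm --steps '[[[0,0,0],[0,0,0]],[[0,0,0],[0,0,0]],[[0,0,0],[0,0,0]],[[0,0,0],[0,0,0]],[[0,0,0],[0,0,0]],[[0,0,0],[0,0,0]],[[0,0,0],[0,0,0]]]' --claw -1 --grip_force 18

```text
clock: 39.88
tool_pos: [0.498, 0.3471, 0.0853]
eef_rot: [-0.021, 1.0, 0.0, 0.0]
contact_force: [-0.6, -1.1, 1.3]
opening: 0.584
finger_force: 18.0
```

```bash
python3 d.py .600 -.0883 .116
```

```text
t 39.88 tcp [0.498  0.3471 0.0853] open 0.584 F [-0.6 -1.1  1.3] fing 18.0
shift cm [ -8.39 -43.93  -3.07] ydir 92.38 toolz [ 0.  0. -1.]
```

Emit:
step_arm --steps '[[[0,0,-0.5],[0,0,0]],[[0,0,-1.5],[0,0,0]],[[0,0,-3],[0,0,0]],[[0,0,-3],[0,0,0]],[[0,-1.5,-2],[0,0,0]],[[0,-4,0],[0,0,0]],[[0,-4.5,0],[0,0,0]],[[-1,-4.5,0],[0,0,0]],[[-1.5,-4.5,0],[0,0,0]],[[-1.5,-4.5,0],[0,0,0]],[[-1.5,-4.5,0],[0,0,0]],[[-1.5,-4.5,0],[0,0,0]]]'

```text
clock: 41.38
tool_pos: [0.5811, 0.0224, 0.1855]
eef_rot: [-0.02, 1.0, -0.0, -0.0]
contact_force: [0.8, 0.4, -2.4]
opening: 0.581
finger_force: 18.0
```

Emit:
step_arm --steps '[[[-1,-4.5,0],[0,0,0]],[[-0.3,-3.5,0],[0,0,0]],[[0,-2,0],[0,0,0]],[[0,-1,0],[0,0,0]],[[0,-0.4,1],[0,0,0]],[[0,0,2],[0,0,0]],[[0,0,1.5],[0,0,0]],[[0,0,0],[0,0,0]],[[0,0,0],[0,0,0]]]'

```text
clock: 42.5
tool_pos: [0.5995, -0.0874, 0.1405]
eef_rot: [-0.021, 1.0, 0.0, 0.0]
contact_force: [-0.5, -0.3, -1.6]
opening: 0.584
finger_force: 18.0
```

```bash
python3 d.py .599 -.0885 .1165
```

```text
t 42.5 tcp [ 0.5995 -0.0874  0.1405] open 0.584 F [-0.5 -0.3 -1.6] fing 18.0
shift cm [ 0.05 -0.11  2.4 ] ydir 92.42 toolz [ 0.001  0.    -1.   ]
```

Emit:
step_arm --steps '[[[0,-0.1,0.8],[0,0,0]],[[0,0,0.7],[0,0,0]],[[0,0,0.4],[0,0,0]],[[0,0,0.2],[0,0,0]],[[0,0,0.15],[0,0,0]],[[0,0,0.15],[0,0,0]],[[0,0,0],[0,0,0]],[[0,0,0],[0,0,0]]]'

```text
clock: 43.5
tool_pos: [0.5993, -0.089, 0.1163]
eef_rot: [-0.021, 1.0, 0.0, 0.0]
contact_force: [0.2, 0.1, -1.0]
opening: 0.591
finger_force: 18.0
```

Emit:
step_arm --steps '[[[0,0,0.1],[0,0,0]],[[0,0,0],[0,0,0]],[[0,0,0],[0,0,0]]]'

```text
clock: 43.88
tool_pos: [0.5994, -0.089, 0.1163]
eef_rot: [-0.021, 1.0, -0.0, 0.0]
contact_force: [-1.1, 0.5, 6.2]
opening: 0.584
finger_force: 18.0
```

Seated. I release and go to the canister.

Emit:
step_arm --steps '[[[0,0,0],[0,0,0]],[[0,0,0],[0,0,0]],[[0,0,0],[0,0,0]],[[0,0,0],[0,0,0]],[[0,0,-1],[0,0,0]],[[0,0,-3],[0,0,0]],[[0,0,-4],[0,0,0]],[[0,0,-1.5],[0,0,0]],[[0,0,0],[0,0,0]]]' --claw 1

```text
clock: 45.0
tool_pos: [0.5996, -0.0892, 0.2111]
eef_rot: [-0.021, 1.0, -0.0, 0.001]
contact_force: [0.7, -0.5, 0.6]
opening: 0.999
finger_force: 0.0
```

```bash
python3 d.py .4147 .342 .0818
```

```text
t 45.0 tcp [ 0.5996 -0.0892  0.2111] open 0.999 F [ 0.7 -0.5  0.6] fing 0.0
shift cm [16.72 43.85 12.88] ydir 92.36 toolz [ 0.002 -0.    -1.   ]
```

Emit:
step_arm --steps '[[[1,3,0],[0,0,0]],[[1.7,4.5,0],[0,0,0]],[[1.7,4.5,0],[0,0,0]],[[1.7,4.5,0],[0,0,0]],[[1.7,4.5,0],[0,0,0]],[[1.7,4.5,0],[0,0,0]],[[1.7,4.5,0],[0,0,0]],[[1.7,4.5,0],[0,0,0]],[[1.7,4,0],[0,0,0]],[[1.2,3,0],[0,0,0]],[[0.7,1.6,0],[0,0,0]],[[0.2,0.8,0],[0,0,0]]]'

```text
clock: 46.5
tool_pos: [0.4136, 0.3425, 0.2094]
eef_rot: [-0.021, 1.0, -0.001, -0.001]
contact_force: [-0.1, -1.1, 0.7]
opening: 1.003
finger_force: 0.0
```

Emit:
step_arm --steps '[[[0,0,0],[0,0,0]],[[0,0,0],[0,0,0]]]'

```text
clock: 46.75
tool_pos: [0.4149, 0.3411, 0.2101]
eef_rot: [-0.02, 1.0, -0.001, 0.0]
contact_force: [0.5, 0.5, 0.7]
opening: 1.002
finger_force: 0.0
```

```bash
python3 d.py .4147 .342 .0818
```

```text
t 46.75 tcp [0.4149 0.3411 0.2101] open 1.002 F [0.5 0.5 0.7] fing 0.0
shift cm [ 0.02  0.1  12.83] ydir 92.25 toolz [ 0.    -0.001 -1.   ]
```

Emit:
step_arm --steps '[[[0,0,1],[0,0,0]],[[0,0,2.5],[0,0,0]],[[0,0,2.5],[0,0,0]],[[0,0,2.5],[0,0,0]],[[0,0,2.5],[0,0,0]],[[0,0,1.3],[0,0,0]],[[0,0,0.5],[0,0,0]],[[0,0,0],[0,0,0]],[[0,0,0],[0,0,0]]]'

```text
clock: 47.88
tool_pos: [0.4145, 0.343, 0.0829]
eef_rot: [-0.021, 1.0, 0.001, 0.001]
contact_force: [-0.3, -0.6, 0.8]
opening: 0.996
finger_force: 0.0
```

Emit:
step_arm --steps '[[[0,0,0],[0,0,0]],[[0,0,0],[0,0,0]],[[0,0,0],[0,0,0]],[[0,0,0],[0,0,0]],[[0,0,0],[0,0,0]],[[0,0,0],[0,0,0]],[[0,0,0],[0,0,0]]]' --claw -1 --grip_force 18

```text
clock: 48.75
tool_pos: [0.4141, 0.3426, 0.0823]
eef_rot: [-0.021, 1.0, -0.0, 0.0]
contact_force: [1.3, -0.8, 1.6]
opening: 0.577
finger_force: 17.6
```

```bash
python3 d.py .527 -.0216 .113
```

```text
t 48.75 tcp [0.4141 0.3426 0.0823] open 0.577 F [ 1.3 -0.8  1.6] fing 17.6
shift cm [ -9.77 -36.86  -3.07] ydir 92.37 toolz [ 0. -0. -1.]
```

Emit:
step_arm --steps '[[[0,0,-0.5],[0,0,0]],[[0,0,-1.5],[0,0,0]],[[0,0,-3],[0,0,0]],[[0,0,-3],[0,0,0]],[[0,-1.5,-2],[0,0,0]],[[-0.5,-4,0],[0,0,0]],[[-1.3,-4.5,0],[0,0,0]],[[-1.4,-4.5,0],[0,0,0]],[[-1.4,-4.5,0],[0,0,0]],[[-1.4,-4.5,0],[0,0,0]],[[-1.4,-4.5,0],[0,0,0]],[[-1.2,-4,0],[0,0,0]]]'

```text
clock: 50.25
tool_pos: [0.5138, 0.0245, 0.1832]
eef_rot: [-0.02, 1.0, -0.0, 0.0]
contact_force: [0.9, -0.0, -1.5]
opening: 0.575
finger_force: 17.7
```

Emit:
step_arm --steps '[[[-0.8,-2.8,0],[0,0,0]],[[-0.3,-1.5,0],[0,0,0]],[[0,-0.5,0],[0,0,0]],[[0,0,1],[0,0,0]],[[0,0,2],[0,0,0]],[[0,0,1.5],[0,0,0]],[[0,0,0],[0,0,0]],[[0,0,0],[0,0,0]]]'

```text
clock: 51.25
tool_pos: [0.5264, -0.0205, 0.1374]
eef_rot: [-0.021, 1.0, 0.0, 0.0]
contact_force: [0.5, -0.2, -1.8]
opening: 0.575
finger_force: 17.7
```

```bash
python3 d.py .5265 -.0216 .1135
```

```text
t 51.25 tcp [ 0.5264 -0.0205  0.1374] open 0.575 F [ 0.5 -0.2 -1.8] fing 17.7
shift cm [-0.   -0.12  2.39] ydir 92.42 toolz [ 0.  0. -1.]
```

Emit:
step_arm --steps '[[[0,-0.1,0.8],[0,0,0]],[[0,0,0.7],[0,0,0]],[[0,0,0.4],[0,0,0]],[[0,0,0.2],[0,0,0]],[[0,0,0.15],[0,0,0]],[[0,0,0.15],[0,0,0]],[[0,0,0.05],[0,0,0]],[[0,0,0],[0,0,0]],[[0,0,0],[0,0,0]]]'

```text
clock: 52.38
tool_pos: [0.5264, -0.022, 0.1132]
eef_rot: [-0.021, 1.0, -0.0, 0.0]
contact_force: [-1.4, -0.4, 6.5]
opening: 0.572
finger_force: 17.7
```

Seated. I release and go to the brush.

Emit:
step_arm --steps '[[[0,0,0],[0,0,0]],[[0,0,0],[0,0,0]],[[0,0,0],[0,0,0]],[[0,0,0],[0,0,0]],[[0,0,-1],[0,0,0]],[[0,0,-3],[0,0,0]],[[0,0,-4],[0,0,0]],[[0,0,-1.5],[0,0,0]],[[0,0,0],[0,0,0]]]' --claw 1

```text
clock: 53.5
tool_pos: [0.5268, -0.0221, 0.2085]
eef_rot: [-0.021, 1.0, -0.0, 0.001]
contact_force: [0.1, -0.6, 0.3]
opening: 0.997
finger_force: 0.0
```

```bash
python3 d.py .5848 .3454 .0818
```

```text
t 53.5 tcp [ 0.5268 -0.0221  0.2085] open 0.997 F [ 0.1 -0.6  0.3] fing 0.0
shift cm [-7.28 36.48 12.68] ydir 92.36 toolz [ 0.002  0.    -1.   ]
```

Emit:
step_arm --steps '[[[-0.6,3,0],[0,0,0]],[[-0.9,4.5,0],[0,0,0]],[[-0.9,4.5,0],[0,0,0]],[[-0.9,4.5,0],[0,0,0]],[[-0.9,4.5,0],[0,0,0]],[[-0.9,4.5,0],[0,0,0]],[[-0.9,4.5,0],[0,0,0]],[[-0.7,3.5,0],[0,0,0]],[[-0.4,2,0],[0,0,0]],[[-0.2,1,0],[0,0,0]],[[0,0,0],[0,0,0]],[[0,0,0],[0,0,0]]]'

```text
clock: 55.0
tool_pos: [0.5843, 0.344, 0.2072]
eef_rot: [-0.02, 1.0, -0.001, -0.0]
contact_force: [0.5, -0.8, 0.1]
opening: 1.001
finger_force: 0.0
```

```bash
python3 d.py .5848 .3454 .0818
```

```text
t 55.0 tcp [0.5843 0.344  0.2072] open 1.001 F [ 0.5 -0.8  0.1] fing 0.0
shift cm [-0.06  0.16 12.54] ydir 92.3 toolz [-0.    -0.002 -1.   ]
```

Emit:
step_arm --steps '[[[0,0.1,1],[0,0,0]],[[0,0,2.5],[0,0,0]],[[0,0,2.5],[0,0,0]],[[0,0,2.5],[0,0,0]],[[0,0,2.5],[0,0,0]],[[0,0,1],[0,0,0]],[[0,0,0.5],[0,0,0]],[[0,0,0],[0,0,0]],[[0,0,0],[0,0,0]]]'

```text
clock: 56.12
tool_pos: [0.5846, 0.3471, 0.0837]
eef_rot: [-0.021, 1.0, 0.001, 0.001]
contact_force: [0.4, -0.5, 0.5]
opening: 0.999
finger_force: 0.0
```

Emit:
step_arm --steps '[[[0,0,0],[0,0,0]],[[0,0,0],[0,0,0]],[[0,0,0],[0,0,0]],[[0,0,0],[0,0,0]],[[0,0,0],[0,0,0]],[[0,0,0],[0,0,0]],[[0,0,0],[0,0,0]],[[0,0,0],[0,0,0]]]' --claw -1 --grip_force 15

```text
clock: 57.12
tool_pos: [0.5839, 0.3466, 0.0825]
eef_rot: [-0.021, 1.0, -0.0, -0.0]
contact_force: [0.1, 0.1, -1.3]
opening: 0.288
finger_force: 15.0
```

```bash
python3 d.py .5935 .0524 .113
```

```text
t 57.12 tcp [0.5839 0.3466 0.0825] open 0.288 F [ 0.1  0.1 -1.3] fing 15.0
shift cm [  0.26 -29.43  -3.04] ydir 92.38 toolz [-0. -0. -1.]
```

Emit:
step_arm --steps '[[[0,0,-0.5],[0,0,0]],[[0,0,-1.5],[0,0,0]],[[0,0,-3],[0,0,0]],[[0,0,-3],[0,0,0]],[[0,-1.5,-2],[0,0,0]],[[0,-4,0],[0,0,0]],[[0.1,-5,0],[0,0,0]],[[0.1,-5,0],[0,0,0]],[[0.1,-5,0],[0,0,0]],[[0,-4.5,0],[0,0,0]],[[0,-3,0],[0,0,0]],[[0,-1.4,0],[0,0,0]]]'

```text
clock: 58.62
tool_pos: [0.593, 0.0491, 0.183]
eef_rot: [-0.019, 1.0, -0.001, -0.0]
contact_force: [0.1, 0.2, -2.8]
opening: 0.291
finger_force: 15.0
```

Emit:
step_arm --steps '[[[0,0,0],[0,0,0]],[[0,0,1],[0,0,0]],[[0,0,2],[0,0,0]],[[0,0,1.5],[0,0,0]],[[0,0,0],[0,0,0]],[[0,0,0],[0,0,0]]]'

```text
clock: 59.38
tool_pos: [0.5935, 0.0535, 0.1379]
eef_rot: [-0.021, 1.0, 0.0, 0.0]
contact_force: [-0.9, 0.5, -1.5]
opening: 0.293
finger_force: 15.0
```

```bash
python3 d.py .5932 .0522 .1135
```

```text
t 59.38 tcp [0.5935 0.0535 0.1379] open 0.293 F [-0.9  0.5 -1.5] fing 15.0
shift cm [ 0.04 -0.12  2.44] ydir 92.42 toolz [ 0.  0. -1.]
```

Emit:
step_arm --steps '[[[0,-0.1,0.8],[0,0,0]],[[0,0,0.7],[0,0,0]],[[0,0,0.4],[0,0,0]],[[0,0,0.2],[0,0,0]],[[0,0,0.15],[0,0,0]],[[0,0,0.15],[0,0,0]],[[0,0,0.05],[0,0,0]],[[0,0,0],[0,0,0]],[[0,0,0],[0,0,0]]]'

```text
clock: 60.5
tool_pos: [0.5934, 0.0518, 0.1134]
eef_rot: [-0.021, 1.0, 0.0, 0.0]
contact_force: [0.3, -0.0, 1.4]
opening: 0.292
finger_force: 15.0
```

Emit:
step_arm --steps '[[[0,0,0.05],[0,0,0]],[[0,0,0],[0,0,0]],[[0,0,0],[0,0,0]]]'

```text
clock: 60.88
tool_pos: [0.5934, 0.0518, 0.1133]
eef_rot: [-0.021, 1.0, -0.0, 0.0]
contact_force: [-2.4, -0.0, 4.7]
opening: 0.289
finger_force: 15.0
```

Emit:
step_arm --steps '[[[0,0,0],[0,0,0]],[[0,0,0],[0,0,0]],[[0,0,0],[0,0,0]],[[0,0,0],[0,0,0]],[[0,0,-1],[0,0,0]],[[0,0,-3],[0,0,0]],[[0,0,-4],[0,0,0]],[[0,0,-3],[0,0,0]],[[0,4,0],[0,0,0]],[[0,6,0],[0,0,0]],[[0,6,0],[0,0,0]],[[0,6,0],[0,0,0]]]' --claw 1

```text
clock: 62.38
tool_pos: [0.5841, 0.2735, 0.2236]
eef_rot: [-0.021, 1.0, 0.0, 0.0]
contact_force: [0.7, -0.4, 1.0]
opening: 0.997
finger_force: 0.0
```

Emit:
step_arm --steps '[[[0,4,0],[0,0,0]],[[0,2,0],[0,0,0]],[[0,0,0],[0,0,0]],[[0,0,0],[0,0,0]],[[0,0,0],[0,0,0]]]'

```text
clock: 63.0
tool_pos: [0.5826, 0.329, 0.2227]
eef_rot: [-0.019, 1.0, -0.001, 0.0]
contact_force: [-0.1, -0.1, -0.8]
opening: 1.002
finger_force: 0.0
```

```bash
python3 - <<'E'
from h import *
v=vision.snapshot("top");im=v["img"]
a=cv2.resize(im[185:325,255:415],None,fx=5,fy=4.2,interpolation=cv2.INTER_CUBIC)[:,:,::-1]
cv2.imwrite("pics/end.png",a)
E
```

```text
(no output)
```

View pics/end.png

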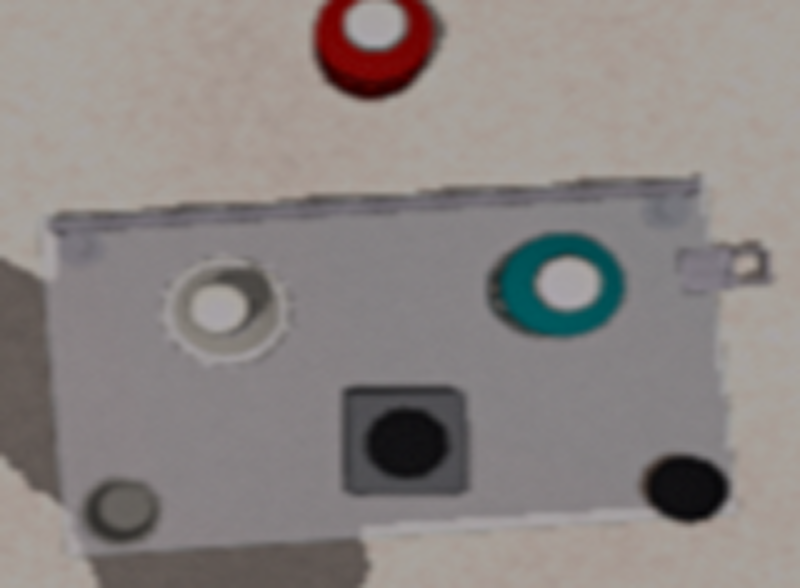

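The final crop shows the brush at (219,307), canister cap at (406,443) and bottle cap at (568,283). All are upright and about 6 crop px (1.2 px, roughly 2.5 mm) from their start marks. The pot and cup are in place.

```bash
python3 -c "
from plant import finish_job;print(finish_job())"
```

```text
the job is handed in; nothing more can be done
None
```

I handed the job in: the tin stands within about 2 mm of the mat's middle, and the bottle, canister and brush are back upright within about 3 mm of their starting spots, with the pot and cup still in place; `finish_job()` returned no verdict.

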